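# Restock the sloped flask display on the shop counter

## Task

First clear the display stand: put every empty flask whose cap is missing into the wooden returns crate. Then lay all the sealed, black-capped flasks flat on the stand's sloped deck, side by side and pointing straight up the slope, neck uphill and base down at the front lip. The card terminal must also end up seated flat in its charging dock, keys up, with its key end at the connector block; leave the drink can, cups and sweets jar alone.

Things in the scene. Friction and masses are not known exactly. Their poses are not given: they have to be found in the camera images.
- stand: Fixed wooden display stand for the counter, 370 mm wide along its y axis, about 110 mm deep along x. Origin: centre of its footprint on the counter. Its +x side is the low front (customer side, away from the robot), its -x side the high back.
- deck: The stand's sloped deck board, fixed: 100 mm down the slope (x -50 to +50 mm), 370 mm wide (y -185 to +185), sloping 0.28 rad down towards +x. Origin: centre of its upper surface, 75 mm above the counter; x points down the slope to the lip, y along the stand, z out of the deck. A flask's neck overhangs the high edge. Four flasks fit side by side, about 90 mm apart.
- lip (a point): Middle of the inner face of the front lip, a low rail along the deck's lower edge (deck x = +50 mm) that rises 12 mm above the deck.
- flask_1: Sealed brown flat flask with a black screw cap (26 mm dia.): 130 mm long, 52 wide, 28 thick with round sides, 0.16 kg; starts lying on the counter. Origin at mid thickness (14 mm above its support), on the long axis, 55 mm from the base, 75 from the cap end. x points from cap to base, y across, z through the thickness (either face may be up). May be absent.
- flask_2: Sealed brown flat flask with a black screw cap (26 mm dia.): 130 mm long, 52 wide, 28 thick with round sides, 0.16 kg; starts lying on the counter. Origin at mid thickness (14 mm above its support), on the long axis, 55 mm from the base, 75 from the cap end. x points from cap to base, y across, z through the thickness (either face may be up). May be absent.
- flask_3: Sealed brown flat flask with a black screw cap (26 mm dia.): 130 mm long, 52 wide, 28 thick with round sides, 0.16 kg; starts lying on the counter. Origin at mid thickness (14 mm above its support), on the long axis, 55 mm from the base, 75 from the cap end. x points from cap to base, y across, z through the thickness (either face may be up). May be absent.
- flask_4: Sealed brown flat flask with a black screw cap (26 mm dia.): 130 mm long, 52 wide, 28 thick with round sides, 0.16 kg; starts lying on the counter. Origin at mid thickness (14 mm above its support), on the long axis, 55 mm from the base, 75 from the cap end. x points from cap to base, y across, z through the thickness (either face may be up). May be absent.
- empty_1: Empty flask of the same body, cap missing: a bare thin neck (18 mm dia.) instead of the black cap, 120 mm long, 52 wide, 28 thick, 0.04 kg; starts on the stand's deck, neck uphill. Origin at mid thickness, 55 mm from the base and 65 mm from the neck's end; x points from neck to base, z through the thickness. May be absent.
- empty_2: Empty flask of the same body, cap missing: a bare thin neck (18 mm dia.) instead of the black cap, 120 mm long, 52 wide, 28 thick, 0.04 kg; starts on the stand's deck, neck uphill. Origin at mid thickness, 55 mm from the base and 65 mm from the neck's end; x points from neck to base, z through the thickness. May be absent.
- empty_3: Empty flask of the same body, cap missing: a bare thin neck (18 mm dia.) instead of the black cap, 120 mm long, 52 wide, 28 thick, 0.04 kg; starts on the stand's deck, neck uphill. Origin at mid thickness, 55 mm from the base and 65 mm from the neck's end; x points from neck to base, z through the thickness. May be absent.
- crate: Slatted wooden returns crate, loose, open on top: outside 230 x 200 x 90 mm (x, y, z), walls and floor 8 mm. Origin: centre of its underside.
- terminal: Hand-held grey card payment terminal, loose, 152 x 60 x 28 mm (x, y, z), 0.3 kg, black screen at its +x end and white keys at its -x end (keys stand 2 mm proud). Origin: centre of its underside; starts lying on the counter, keys up.
- screen (a point): Centre of the terminal's screen, 38 mm from the terminal's middle towards its +x end, on the top face.
- dock: Fixed black charging dock: a shallow open tray, inside 160 x 68 mm (x, y), floor 8 mm above the counter, rims 16 mm above the counter, and a taller connector block (34 mm high, 22 mm long) across its -x end, where the terminal's key end belongs. Origin: centre of the tray's footprint on the counter.
- dock_seat (a point): Centre of the dock's inner floor, where the terminal's origin goes.
- tin: Bystander: metal drink can standing on the counter beyond the stand, 72 mm diameter, 100 mm high. Leave alone.
- cups: Bystander: stack of white plastic cups, 68 mm diameter, 111 mm high, beyond the stand. Leave alone.
- jar: Bystander: clear sweets jar with red lid, 90 mm diameter, 130 mm high. Leave alone.

How it is judged:
By the outcome, as a careful person would: the job done as asked, in the order asked, and still so for the second after the job is handed in, with the robot touching nothing.
Of flask_1, flask_2, flask_3, flask_4 only 3 to 4 are there at a start; the rules pass over those that are not, and their reading is None.
Of empty_1, empty_2, empty_3 only 2 to 3 are there at a start; the rules pass over those that are not, and their reading is None.
At some moment in a run one of terminal, crate may be knocked a few centimetres aside while the robot is not near it.
Once in a run the grip may slacken for a moment while it holds something.
It also fails if it takes over 210 s, if anything falls off the work surface, if the arm or the gripper's body presses on something with over 40 N, if the wrist force passes 120 N, or if a joint passes its speed limit or range.

## Robot

A 6-joint arm with a two-finger parallel gripper is mounted at the origin on the work surface. World frame = base frame: x ahead of the robot, y to its left, z up, the work surface at z = 0. Lengths are in m, angles in rad, forces in N, time in s.
With the tool pointing down it reaches from about 0.35 to 0.975 m from the base axis. Payload 7.1 kg.
Tool frame: the origin (TCP) lies midway between the tips of the shut fingers; the grasp point (between the pads) lies 19 mm behind it; z points along the fingers, x is the direction in which the jaws open and shut, and the axes are right-handed (so a half turn about z gives the same grasp; the last joint's range is limited). The gripper opens to 88 mm and grips with 3 to 60 N. Pads are 20 mm wide; open, the fingers measure 115 mm over their backs; the gripper's body (75 mm by 178 mm) begins 61 mm behind the grasp point.
Start: joints at [-1.325, 0.423, 1.63, -0, 1.089, -0.019], TCP at [0.164, -0.603, 0.223] pointing down, gripper open.
Joint ranges: [-3, 3], [-0.9, 2.11], [0.09, 2.58], [-1.31, 4.45], [0.11, 2.69], [-2.54, 2.54]. Speed limits (rad/s): [2.39, 2.39, 3.01, 3.14, 3.14, 3.14].

## Interface

Orientations are given as a unit quaternion [w, x, y, z].
In Python, from station import move_pose, movel, movej, command_gripper, wait, inverse_kinematics, read_camera, camera_info, MotionError, job_done, get_time, get_joint_pos, get_qvel, get_effort, get_tcp_pos, get_ee_rot, get_ft_force, get_ft_torque, get_grip_width gives the robot as it stands. Calls block until the motion is done:
- move_pose(position, orientation): joint-space move of the TCP to a pose.
- movel(position, frame=None, v=0.15, until_force=None): straight line of the TCP; frame=None keeps the orientation; v is the mean speed in m/s. With until_force (N) it stops when the force on the tool has changed by that much, and returns True; else False.
- movej(angles): joint-space move.
- command_gripper(opening): opening from 0.0 (shut) to 1.0 (fully open); the grip force is fixed at half the most; returns when the fingers have stopped.
- wait(seconds).
- inverse_kinematics(position, orientation): joint angles nearest the present ones, or None.
- read_camera(name): name is "scene" or "top"; returns the picture (384x512x3 uint8, red, green, blue); there is no depth.
- camera_info(name): a dict with "intrinsics" (3x3 intrinsics, pixels), "T" (4x4, takes a point from camera to world coordinates). Camera axes: x right, y up, looking along -z (the intrinsics and any distortion apply to the point x, -y, -z); pixel columns grow to the right and rows downward; lengths in m; the calibration is good to about 2 mm. A picture is of the moment at which its call begins. camera_info takes no time and is no camera call.
A pose or a line that the arm cannot do raises MotionError and nothing moves.
- job_done(): hands the job in, once; it reports no verdict.
Readings, each from a call of its own:
- get_time(): time.
- get_joint_pos(): joint angles.
- get_qvel(): joint speeds.
- get_effort(): joint torques, N m.
- get_tcp_pos(): TCP position.
- get_ee_rot(): TCP orientation.
- get_ft_force(): force on the tool from outside, world axes, zero at the start.
- get_ft_torque(): the same for the moment, N m.
- get_grip_width(): opening from 0.0 (shut) to 1.0 (fully open).
Only numpy, scipy, OpenCV 4.12 (cv2) and the standard library are available. Lean on these libraries where they do the work, as an engineer would, in place of code of your own. Each camera call takes 0.05 s, during which the arm holds its last target.

## Working session

There is one attempt and no reset: what is moved stays moved. The work goes in short steps, each a Python script; the robot and the scene stay as the last script left them, time stands still between calls to the robot, and variables do not carry over. Pictures are saved under pics/ and viewed, and the job is handed in when it is done.

```bash
ls; mkdir -p pics; python3 - <<'E'
from station import *
import cv2
for n in ["scene","top"]:
    im=read_camera(n); cv2.imwrite(f"pics/{n}0.png",cv2.resize(im[:,:,::-1],None,fx=1.5,fy=1.5,interpolation=cv2.INTER_CUBIC))
    c=camera_info(n); print(n,c)
print(get_time(),get_tcp_pos(),get_ee_rot())
E
```

```text
pics
scene {'intrinsics': array([[439.11384653,   0.        , 254.44467654],
       [  0.        , 439.11384653, 193.19654834],
       [  0.        ,   0.        ,   1.        ]]), 'T': array([[-0.8018545 , -0.48927574,  0.34298486,  1.01859042],
       [ 0.59748494, -0.65039739,  0.46903622,  0.56233906],
       [-0.00641159,  0.5810271 ,  0.81385896,  1.03911717],
       [ 0.        ,  0.        ,  0.        ,  1.        ]])}
top {'intrinsics': array([[460.30819868,   0.        , 261.83752693],
       [  0.        , 460.30819868, 190.50624538],
       [  0.        ,   0.        ,   1.        ]]), 'T': array([[ 1.72686517e-02,  9.89349452e-01, -1.44531852e-01,
         3.78197043e-01],
       [-9.99847260e-01,  1.74765214e-02,  1.68632086e-04,
         5.08476120e-03],
       [ 2.69275006e-03,  1.44506864e-01,  9.89500134e-01,
         1.54794593e+00],
       [ 0.00000000e+00,  0.00000000e+00,  0.00000000e+00,
         1.00000000e+00]])}
0.1 [ 0.16351354 -0.60271662  0.22200584] [-4.28777067e-04  7.94271802e-01 -6.07562221e-01 -5.17538255e-04]
```

View pics/scene0.png

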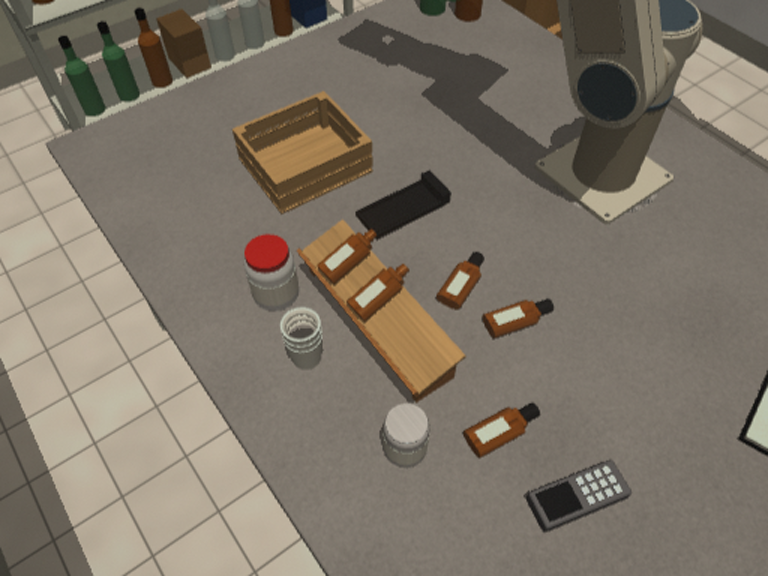

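View pics/top0.png

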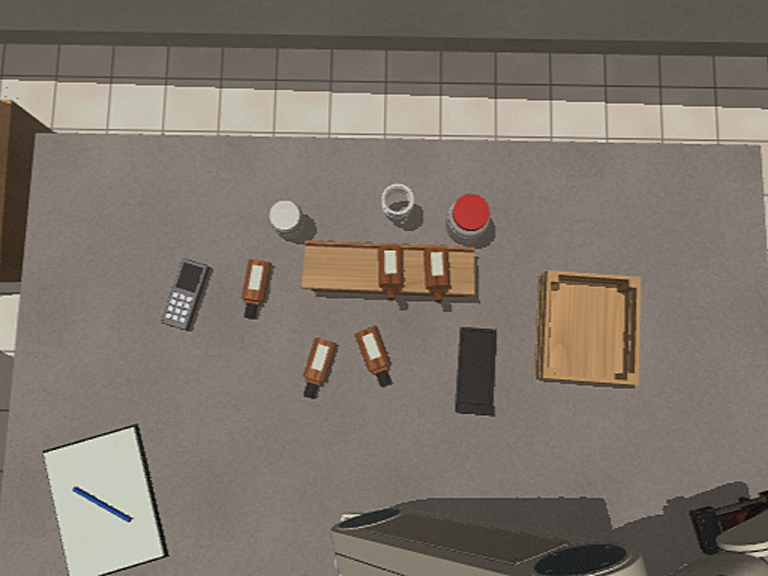

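The pictures show two uncapped flasks on the deck, three capped ones on the counter, the terminal at left, and the dock and crate at right. I'll enlarge the top view next to read exact pixels.

```bash
cat > h.py <<'E'
from station import *
import numpy as np, cv2
from scipy.spatial.transform import Rotation as R
def ray(n,u,v):
    c=camera_info(n);K=c["intrinsics"];T=c["T"]
    d=np.array([(u-K[0,2])/K[0,0],-(v-K[1,2])/K[1,1],-1.0])
    return T[:3,3],T[:3,:3]@d
def px(n,u,v,z):
    o,d=ray(n,u,v); return (o+d*(z-o[2])/d[2])
def proj(n,p):
    c=camera_info(n);K=c["intrinsics"];T=c["T"]
    q=T[:3,:3].T@(np.asarray(p)-T[:3,3])
    return np.array([K[0,2]+K[0,0]*q[0]/-q[2],K[1,2]-K[1,1]*q[1]/-q[2]])
def crop(n,u0,v0,u1,v1,f,name,im=None):
    if im is None: im=read_camera(n)
    c=cv2.resize(np.ascontiguousarray(im[v0:v1,u0:u1,::-1]),None,fx=f,fy=f,interpolation=cv2.INTER_CUBIC)
    for u in range((u0//10+1)*10,u1,10):
        cv2.line(c,(int((u-u0)*f),0),(int((u-u0)*f),6 if u%50 else 14),(0,255,255),1)
        if u%20==0: cv2.putText(c,str(u),(int((u-u0)*f)-10,24),0,.38,(0,255,255),1)
    for v in range((v0//10+1)*10,v1,10):
        cv2.line(c,(0,int((v-v0)*f)),(6,int((v-v0)*f)),(0,255,255),1)
        if v%20==0: cv2.putText(c,str(v),(8,int((v-v0)*f)+4),0,.38,(0,255,255),1)
    cv2.imwrite("pics/"+name,c)
E
python3 - <<'E'
from h import *
im=read_camera("top")
crop("top",100,150,230,275,6,"t_left.png",im)
crop("top",195,120,330,210,5.8,"t_mid.png",im)
crop("top",295,160,435,285,4.8,"t_right.png",im)
crop("top",225,195,325,275,7,"t_fl.png",im)
E
```

```text
(no output)
```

View pics/t_left.png

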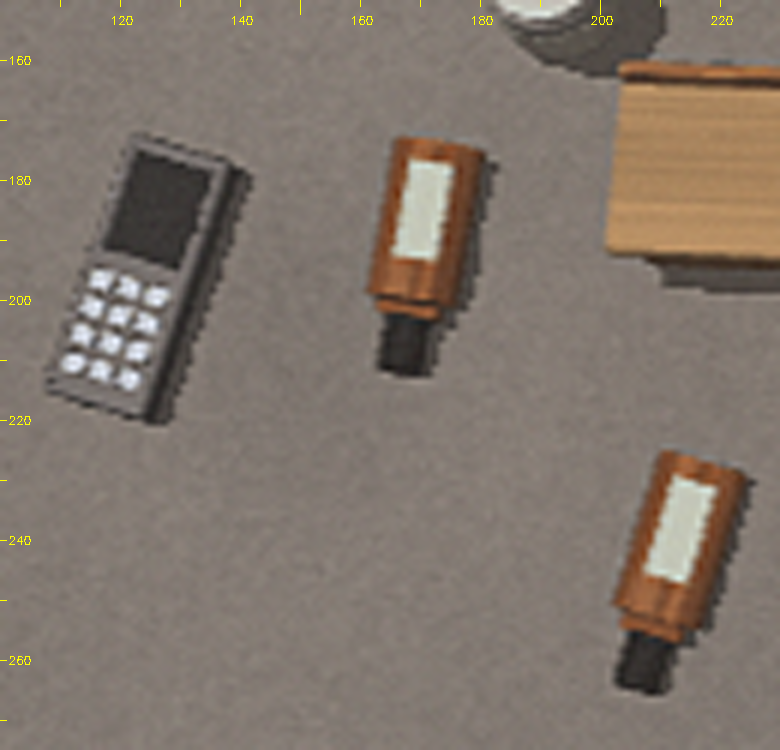

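View pics/t_mid.png

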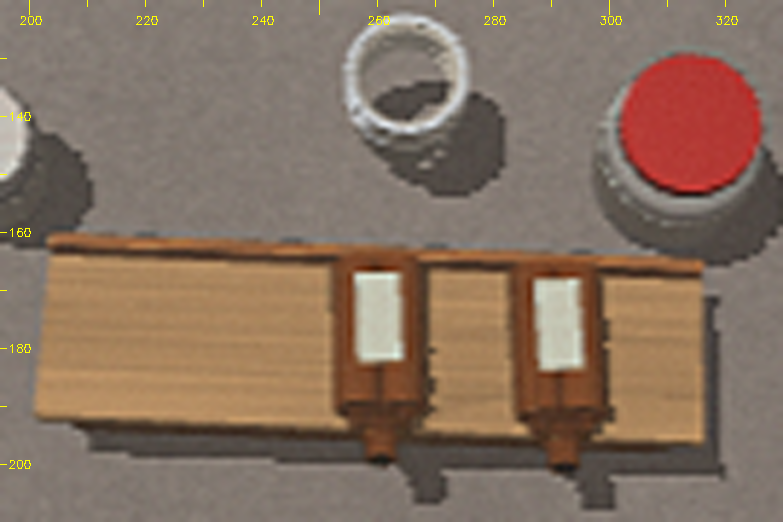

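View pics/t_right.png

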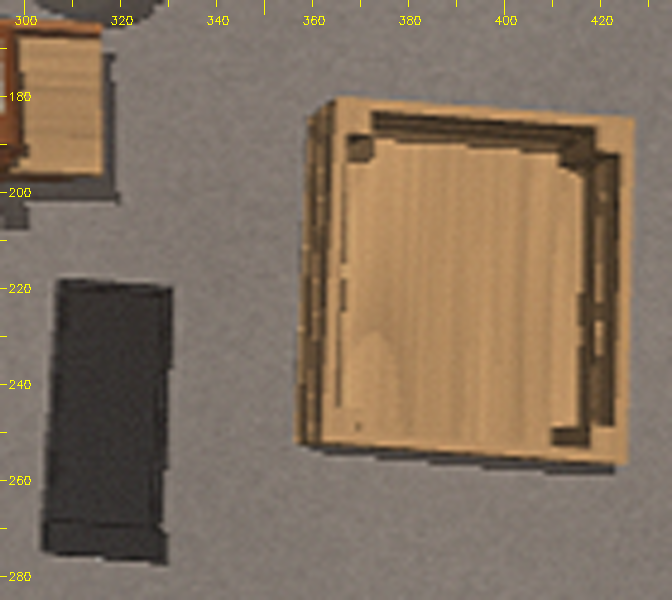

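View pics/t_fl.png

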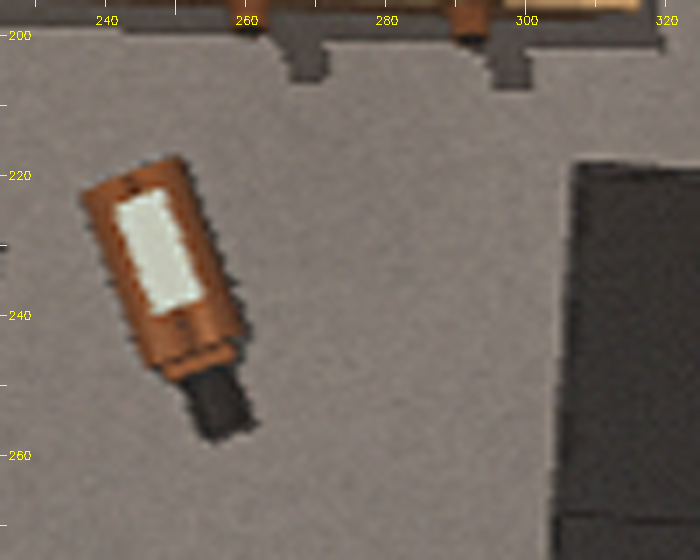

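```bash
python3 - <<'E'
from h import *
np.set_printoptions(precision=4,suppress=True)
def P(u,v,z): return px("top",u-.5,v-.5,z)
def ang(d): return np.degrees(np.arctan2(d[1],d[0]))
T=[P(*a,.028) for a in [(122,172.5),(139,177),(107.5,215.5),(125,220)]]
d=T[0]+T[1]-T[2]-T[3]; print("term",np.mean(T,0),ang(d),np.linalg.norm(d)/2,np.linalg.norm(T[0]-T[1]))
for n,b,c in [("A",(173.2,174),(168,212.3)),("B",(217.7,226.6),(207.2,265)),("C",(243.7,220),(257.3,257))]:
    b=P(*b,.014);c=P(*c,.014);d=b-c;L=np.linalg.norm(d);print(n,c+d/L*.075 ,ang(d),L, "base",b)
L1,L2=P(203,160.5,.0727),P(316,165,.0727);H1,H2=P(201,192.5,.0888),P(316,196,.0888)
for a,b in((L1,L2),(H1,H2)): print("stand",a,b,ang(a-b)-90,np.linalg.norm(a-b))
print("standmid lip/high",(L1+L2)/2,(H1+H2)/2)
for b,c in [((260,163),(260,199.5)),((291.2,166),(292,200))]: 
    print("empty",P(*b,.073),P(*c,.107))
C=[P(*a,.09) for a in [(365,180),(427,184.5),(425,256),(361.5,251.5)]]
print("crate",np.array(C),np.mean(C,0),ang(C[0]-C[3]))
D=[P(307,218,.016),P(331,220,.016),P(329,276.5,.034),P(303.5,274,.034)]
print("dock",np.array(D),np.mean(D,0),ang(D[0]-D[3]),ang(D[1]-D[2]))
E
```

```text
term [0.5749 0.4669 0.028 ] -14.895553556998568 0.15017230561342482 0.05956549823345224
A [0.5995 0.3124 0.014 ] -5.03724395773069 0.13084027600125048 base [0.6551 0.3074 0.014 ]
B [0.426  0.1643 0.014 ] -13.55953812210578 0.1304192926886964 base [0.4799 0.1513 0.014 ]
C [0.4518 0.0451 0.014 ] 21.439837980516035 0.1304299174720938 base [0.5034 0.0653 0.014 ]
stand [0.691  0.2005 0.0727] [ 0.6826 -0.169   0.0727] -1.3037084897225242 0.3696066580502623
stand [0.583  0.2011 0.0888] [ 0.5782 -0.1671  0.0888] -0.7490089534151139 0.36819951944234086
standmid lip/high [0.6868 0.0158 0.0727] [0.5806 0.017  0.0888]
empty [0.686  0.0141 0.073 ] [0.5615 0.0117 0.107 ]
empty [ 0.6778 -0.088   0.073 ] [ 0.5616 -0.0892  0.107 ]
crate [[ 0.6327 -0.3245  0.09  ]
 [ 0.6216 -0.5234  0.09  ]
 [ 0.394  -0.5093  0.09  ]
 [ 0.4046 -0.31    0.09  ]] [ 0.5132 -0.4168  0.09  ] -3.6154135475323126
dock [[ 0.5136 -0.1457  0.016 ]
 [ 0.5083 -0.2258  0.016 ]
 [ 0.3235 -0.2158  0.034 ]
 [ 0.33   -0.1332  0.034 ]] [ 0.4189 -0.1801  0.025 ] -3.901744721193131 -3.088802204249048
```

```bash
python3 - <<'E'
from h import *
im=read_camera("scene"); 
g=np.clip(im.astype(float)*1.0,0,255).astype(np.uint8)
crop("scene",230,105,310,165,9,"s_dock.png",np.clip(im.astype(float)*3,0,255).astype(np.uint8))
crop("scene",190,140,320,270,5.8,"s_stand.png",im)
im=read_camera("top")
crop("top",295,210,340,285,7.8,"t_dock.png",np.clip(im.astype(float)*3,0,255).astype(np.uint8))
E
```

```text
(no output)
```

View pics/s_dock.png

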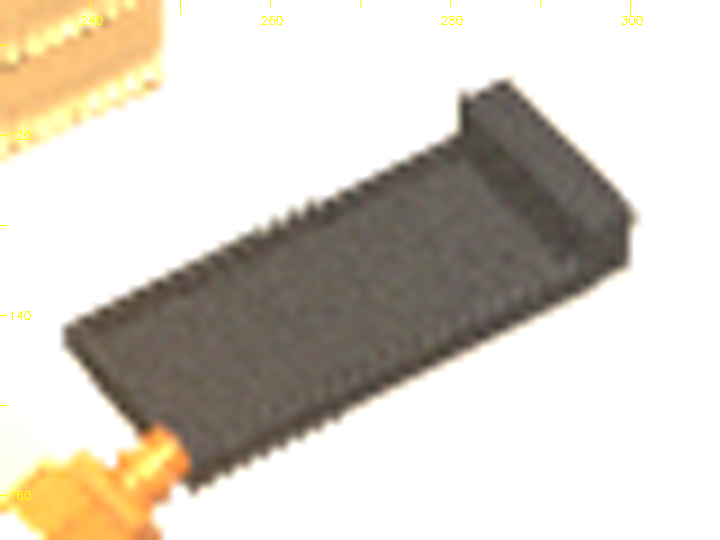

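View pics/s_stand.png

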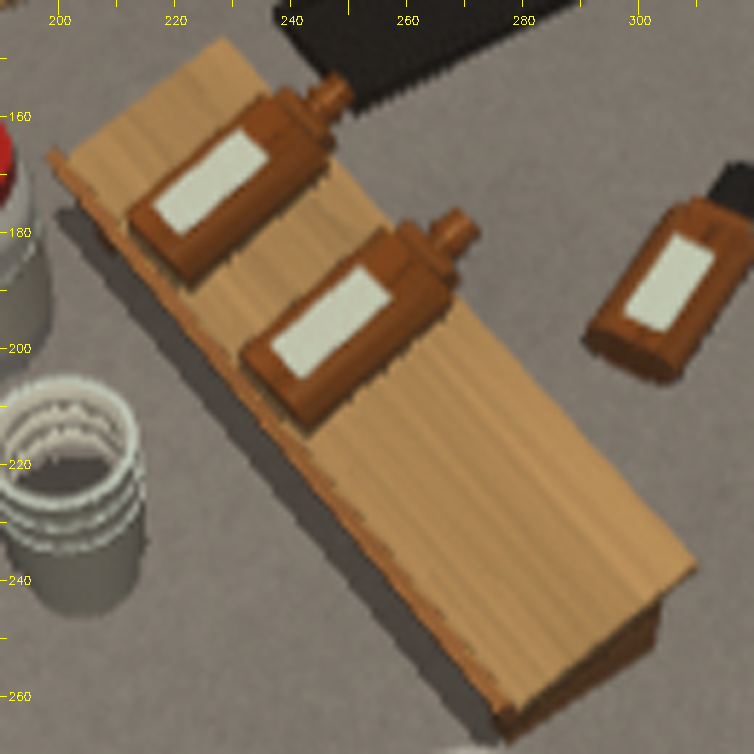

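View pics/t_dock.png

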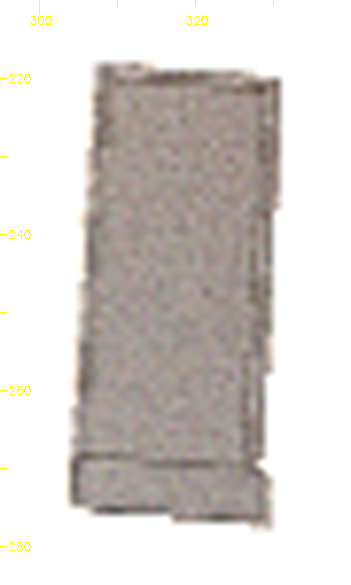

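```bash
cat > fit.py <<'E'
from h import *
from scipy.optimize import least_squares
np.set_printoptions(precision=4,suppress=True)
def fit(obs,model,x0,off=.5):
    def f(p):
        return np.concatenate([proj(n,model(p,k))-(np.array(uv)-off) for n,k,uv in obs])
    s=least_squares(f,x0,loss="soft_l1"); 
    r=f(s.x).reshape(-1,2); print(s.x, "yawdeg",np.degrees(s.x[2])); 
    print("rms",np.sqrt((r**2).mean()));print(r.round(1).tolist())
    return s.x
def rz(p,q):
    c,s=np.cos(p[2]),np.sin(p[2]); return [p[0]+c*q[0]-s*q[1],p[1]+s*q[0]+c*q[1],q[2]]
E
python3 - <<'E'
from fit import *
def dm(p,k):
    t=p[3]; w=.034+t
    q={"fr+":(.08+t,w,.016),"fr-":(.08+t,-w,.016),"bf+":(-.08,w,.034),"bf-":(-.08,-w,.034),"bb+":(-.102,w,.034),"bb-":(-.102,-w,.034),"bb0":(-.102,w,0),"f0":(.08+t,w,0)}[k]
    return rz(p,q)
obs=[("top","fr+",(307.2,218)),("top","fr-",(330.7,220)),("top","bf+",(304.3,268.3)),("top","bf-",(329,269.3)),("top","bb+",(304,274.5)),("top","bb-",(329.3,277)),
("scene","bf-",(281.3,115.6)),("scene","bb-",(286.4,113.9)),("scene","bb+",(300.3,128.9)),("scene","bb0",(299.8,134.1)),("scene","fr-",(237.2,141.9)),("scene","f0",(251.3,159.6))]
for off in (0,.5): fit(obs,dm,[.42,-.18,-.05,.005],off)
a=.28
def sm(p,k):
    x,y,zz={"l+":(.05+p[3],.185,.012),"l-":(.05+p[3],-.185,.012),"h+":(-.05,.185,0),"h-":(-.05,-.185,0)}[k]
    return rz(p,(x*np.cos(a)+zz*np.sin(a),y,.075-x*np.sin(a)+zz*np.cos(a)))
obs=[("top","l+",(203,160.5)),("top","l-",(316,165)),("top","h+",(201,192.5)),("top","h-",(316,196)),("scene","h-",(228.3,146.6)),("scene","h+",(310.2,237.8)),("scene","l-",(199,165.9)),("scene","l+",(277.6,264.3))]
for off in (0,.5):fit(obs,sm,[.63,.016,-.02,.006],off)
def cm(p,k):
    return rz(p,(.115*k[0],.1*k[1],.09))
obs=[("top",(1,1),(365,180)),("top",(1,-1),(427,184.5)),("top",(-1,-1),(425,256)),("top",(-1,1),(361.5,251.5))]
fit(obs,cm,[.51,-.417,-.06])
E
```

```text
[ 0.4254 -0.1804 -0.0576  0.005 ] yawdeg -3.299310403859781
rms 0.8359812790119638
[[-0.5, -0.2], [-0.7, -0.4], [-0.1, -0.3], [-0.9, 0.5], [-0.3, 0.3], [-1.5, -0.3], [-0.9, -0.6], [-0.4, -1.6], [0.2, -2.0], [-0.2, 0.2], [0.0, -1.9], [-0.4, -0.5]]
[ 0.4268 -0.1802 -0.0571  0.005 ] yawdeg -3.2709526245986593
rms 0.5722305291429773
[[-0.1, -0.1], [-0.2, -0.4], [0.3, -0.3], [-0.4, 0.5], [0.2, 0.4], [-1.1, -0.3], [-0.7, 0.1], [-0.2, -0.9], [0.4, -1.3], [0.0, 0.9], [0.2, -1.2], [-0.2, 0.3]]
[ 0.6297  0.0181 -0.023   0.0043] yawdeg -1.3177216129807339
rms 1.043474483944269
[[-0.9, 0.1], [-0.8, 0.1], [-1.4, -1.4], [-0.9, -0.3], [0.1, -1.0], [0.3, -1.3], [-0.7, -0.2], [-0.7, -2.7]]
[ 0.631   0.018  -0.0231  0.004 ] yawdeg -1.3256628723210377
rms 0.7229399896085357
[[-0.3, 0.2], [-0.3, 0.3], [-0.9, -1.3], [-0.4, -0.2], [0.2, -0.3], [0.3, -0.5], [-0.6, 0.4], [-0.6, -2.0]]
[ 0.5133 -0.4168 -0.0593] yawdeg -3.39991325221164
rms 0.24775021692166027
[[-0.2, -0.4], [0.0, -0.2], [0.2, 0.5], [0.0, 0.1]]
```

```bash
cat >> h.py <<'E'
A=.28
DECK=np.array([.631,.0175,.075]); SY=-.023
DR=R.from_euler("z",SY)*R.from_euler("y",A)   # deck frame: x down slope
def toolq(Rf):
    """tool orientation for object frame Rf (x long axis, z up): jaw along y; both options, pick by IK/wrist"""
    M=Rf.as_matrix(); out=[]
    for s in (1,-1):
        x=s*M[:,1]; z=-M[:,2]; out.append(np.column_stack([x,np.cross(z,x),z]))
    return out
def quat(M):
    q=R.from_matrix(M).as_quat(); return np.array([q[3],q[0],q[1],q[2]])
def best(p,Rf):
    c=[]
    for M in toolq(Rf):
        q=quat(M); j=inverse_kinematics(list(p),list(q))
        if j is not None: c.append((abs(j[5]),tuple(q),j))
    c.sort(key=lambda t:t[0]); return np.array(c[0][1]) if c else None
def flat(yaw): return R.from_euler("z",yaw)
def deckpt(x,y,z): return DECK+DR.apply([x,y,z])
def st(m=""): print(m,"t",round(get_time(),1),"tcp",np.round(get_tcp_pos(),4),"w",round(get_grip_width()*88,1),"F",np.round(get_ft_force(),1),flush=True)
def pick(p,Rf,up=.12,opening=.85,lift=.16):
    """p: TCP at grasp"""
    n=Rf.as_matrix()[:,2]; pre=p+n*up
    q=best(pre,Rf); assert q is not None
    move_pose(list(pre),list(q)); command_gripper(opening)
    hit=movel(list(p+n*.0),v=.12,until_force=8); st(f"down hit={hit}")
    command_gripper(0.0); st("grip")
    movel(list(get_tcp_pos()+np.array([0,0,lift])),v=.15); st("lift")
def snap(name,n="top"):
    im=read_camera(n); cv2.imwrite("pics/"+name,cv2.resize(im[:,:,::-1],None,fx=1.5,fy=1.5,interpolation=cv2.INTER_CUBIC)); return im
E
python3 - <<'E'
from h import *
np.set_printoptions(precision=4,suppress=True)
print("jar",px("top",313,140.5,.13),"cups",px("top",264.5,132,.111),"tin",px("scene",270,283,.1))
for uv in [(259.3,173.8),(290.5,175)]:
    o,d=ray("top",*uv)
    # intersect with plane 28mm above deck
    n=DR.apply([0,0,1]); t=((deckpt(0,0,.028)-o)@n)/(d@n); print(DR.inv().apply(o+d*t-DECK))
for p,Rf in [(deckpt(-5e-3,0,.12),DR),(deckpt(-5e-3,-.11,.004),DR),(deckpt(-5e-3,.11,.004),DR),(np.array([.4518,.0451,.003]),flat(.374)),(np.array([.575,.467,.01]),flat(-.26)),(np.array([.5133,-.4168,.03]),flat(-.059)),(np.array([.4268,-.18,.03]),flat(-.057))]:
    print(best(p,Rf), [inverse_kinematics(list(p),list(quat(M))) for M in toolq(Rf)])
E
```

```text
jar [ 0.7481 -0.1543  0.13  ] cups [ 0.7783 -0.0004  0.111 ] tin [0.7455 0.2454 0.1   ]
[ 0.0049 -0.0033  0.028 ]
[ 0.0051 -0.1031  0.028 ]
[-0.0998  0.7082  0.6921 -0.0975] [array([ 0.004 ,  0.6425,  1.3616,  0.0075,  1.4174, -1.546 ]), array([0.004 , 0.6425, 1.3616, 0.0075, 1.4174, 1.5956])]
[-0.0975 -0.6921  0.7082  0.0998] [array([-0.1487,  0.731 ,  1.4858, -0.0371,  1.2029, -1.6783]), array([-0.1487,  0.731 ,  1.4858, -0.0371,  1.2029,  1.4633])]
[-0.0998  0.7082  0.6921 -0.0975] [array([ 0.1574,  0.7432,  1.4603,  0.0529,  1.2143, -1.4158]), array([0.1574, 0.7432, 1.4603, 0.0529, 1.2143, 1.7258])]
[ 0.      0.8262 -0.5633 -0.    ] [array([ 0.0733,  0.5837,  2.1027, -0.    ,  0.4551, -1.8715]), array([ 0.0733,  0.5837,  2.1027, -0.    ,  0.4551,  1.2701])]
[-0.      0.7928  0.6095  0.    ] [array([ 0.6661,  0.8364,  1.4297, -0.    ,  0.8756, -0.6447]), array([ 0.6661,  0.8364,  1.4297, -0.    ,  0.8756,  2.4969])]
[ 0.     -0.6859  0.7277  0.    ] [array([-0.7   ,  0.7195,  1.6318, -0.    ,  0.7903, -2.2118]), array([-0.7   ,  0.7195,  1.6318, -0.    ,  0.7903,  0.9298])]
[ 0.     -0.6867  0.727   0.    ] [array([-0.4248,  0.5323,  2.0815, -0.    ,  0.5278, -1.9386]), array([-0.4248,  0.5323,  2.0815, -0.    ,  0.5278,  1.203 ])]
```

```bash
cat >> h.py <<'E'
def best(p,Rf,sgn=-1):
    M=toolq(Rf)[0 if sgn==1 else 1]; q=quat(M)
    return q if inverse_kinematics(list(p),list(q)) is not None else None
E
python3 - <<'E'
from h import *
p=deckpt(-.003,-.1031,.004)
pick(p,DR,up=.13,opening=.9,lift=.17)
snap("e2.png","scene"); im=snap("e2t.png")
E
```

```text
down hit=False t 4.4 tcp [ 0.6277 -0.0856  0.0805] w 79.0 F [1.2 1.3 0.2]
grip t 5.0 tcp [ 0.627  -0.0856  0.0799] w 51.9 F [0.1 0.8 2.4]
lift t 6.3 tcp [ 0.6264 -0.0855  0.2488] w 51.7 F [ 0.2 -0.6 -0.2]
```

View pics/e2.png

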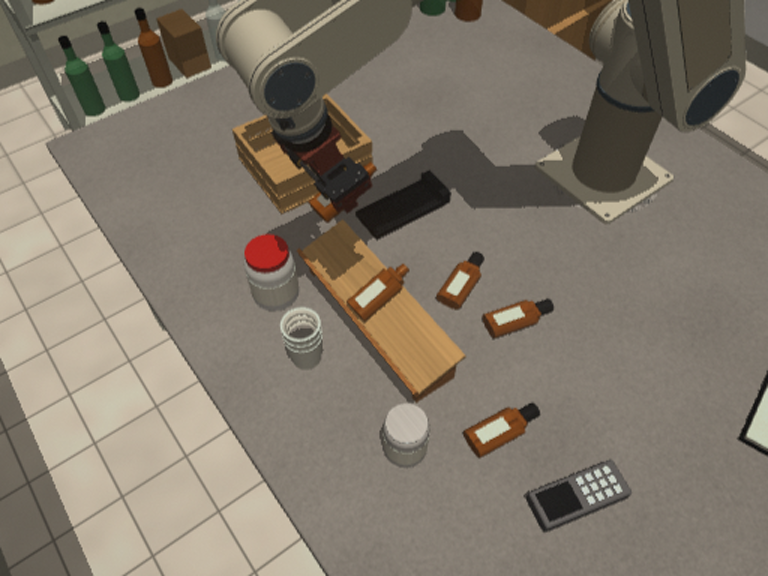

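View pics/e2t.png

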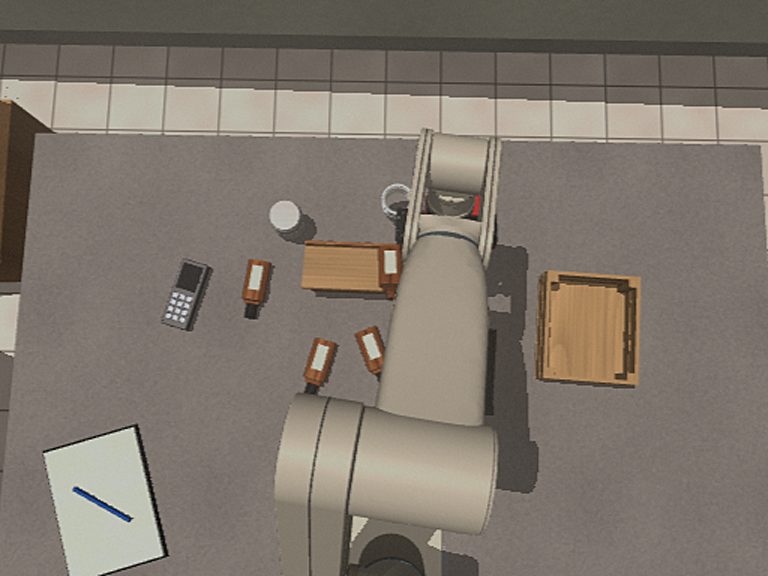

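```bash
cat >> h.py <<'E'
def crate_drop(c,yaw,dy):
    Rf=flat(yaw); p=np.array([c[0],c[1],0])+Rf.apply([0,dy,0])
    hi=p+[0,0,.26]; q=best(hi,Rf); move_pose(list(hi),list(q)); st("above")
    if get_grip_width()*88<45: print("LOST"); return
    hit=movel(list(p+[0,0,.024]),v=.15,until_force=10); st(f"low hit={hit}")
    command_gripper(.72); st("rel"); movel(list(p+[0,0,.26]),v=.25)
E
python3 - <<'E'
from h import *
crate_drop((.5133,-.4168),-.0593,-.042)
# second
pick(deckpt(-.003,-.0033,.004),DR,up=.13,opening=.9,lift=.17)
im=snap("e1t.png")
E
```

```text
above t 7.8 tcp [ 0.5116 -0.4577  0.2599] w 51.6 F [ 0.1  0.4 -0.4]
low hit=False t 9.5 tcp [ 0.5113 -0.4592  0.025 ] w 53.1 F [ 0.5 -0.4 -0.3]
rel t 9.9 tcp [ 0.5109 -0.4588  0.0242] w 63.2 F [ 0.2 -0.6 -0.5]
down hit=False t 14.6 tcp [0.6299 0.0142 0.0804] w 78.7 F [-0.9  0.3  0.5]
grip t 15.1 tcp [0.6293 0.0142 0.0799] w 51.7 F [ 0.2 -0.5  1.8]
lift t 16.4 tcp [0.6287 0.0142 0.2488] w 51.3 F [0.1 0.2 0.2]
```

View pics/e1t.png

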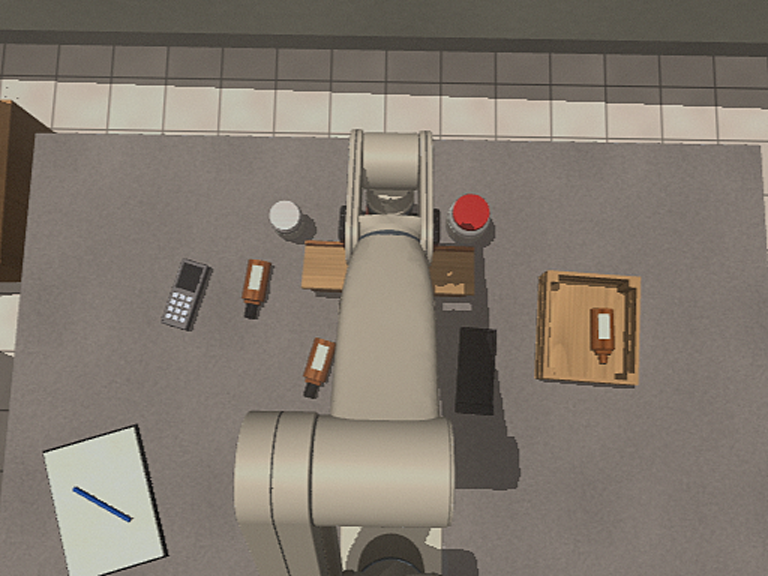

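```bash
python3 - <<'E'
from h import *
crate_drop((.5133,-.4168),-.0593,.040)
pick(np.array([.4518,.0451,.004]),flat(np.radians(21.4)),up=.15,opening=.9,lift=.2)
im=snap("c.png");im=snap("cs.png","scene")
E
```

```text
above t 18.0 tcp [ 0.5164 -0.376   0.2599] w 51.6 F [-0.4 -0.8 -1.8]
low hit=False t 19.7 tcp [ 0.5162 -0.3773  0.0249] w 51.6 F [-0.2 -0.3  0.1]
rel t 20.1 tcp [ 0.5157 -0.3769  0.0242] w 63.3 F [-0.7 -0.2  0.6]
down hit=False t 24.7 tcp [0.4522 0.0451 0.0045] w 79.4 F [-0.6  1.  -0.1]
grip t 25.2 tcp [0.452  0.0451 0.0042] w 51.5 F [-1.2 -1.2  3.9]
lift t 26.7 tcp [0.4514 0.045  0.2035] w 51.2 F [ 0.3 -0.7 -1.7]
```

View pics/c.png

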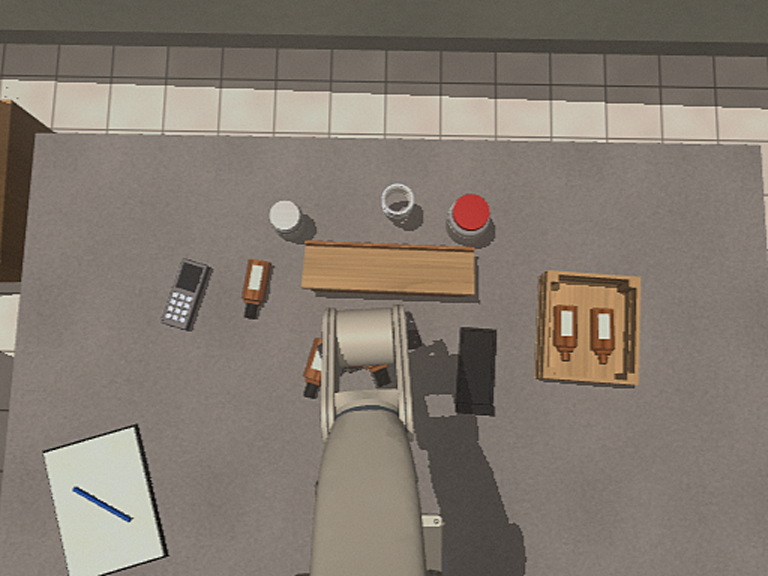

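View pics/cs.png

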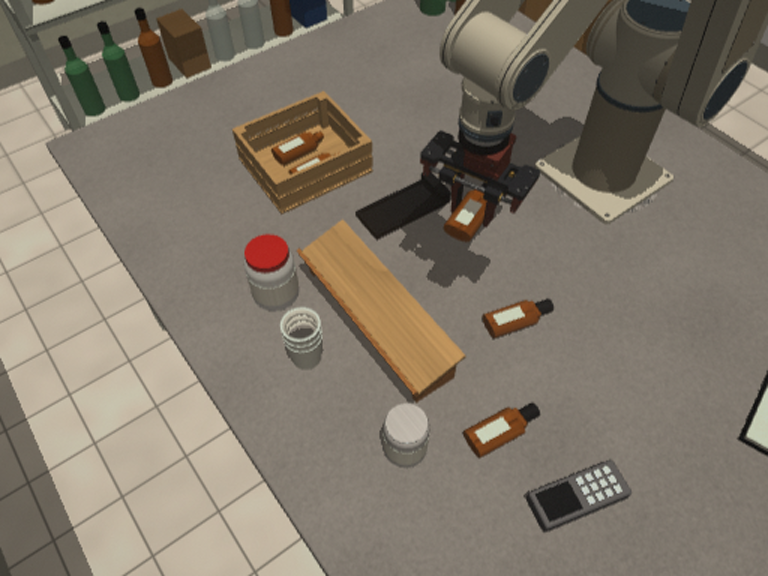

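```bash
python3 - <<'E'
from h import *
np.set_printoptions(precision=1,suppress=True)
im=read_camera("scene")
crop("scene",275,85,365,165,8,"cs2.png",im)
t=get_tcp_pos();Rf=flat(np.radians(21.4));c=t+[0,0,.010]
for n,q in dict(baseL=(.055,.026,0),baseR=(.055,-.026,0),cap=(-.075,0,0),lab=(.0,0,.014)).items(): print(n,proj("scene",c+Rf.apply(q))+.5)
E
```

```text
baseL [313.8 158.9]
baseR [295.1 150.5]
cap [328.  122.4]
lab [315.3 136.8]
```

View pics/cs2.png

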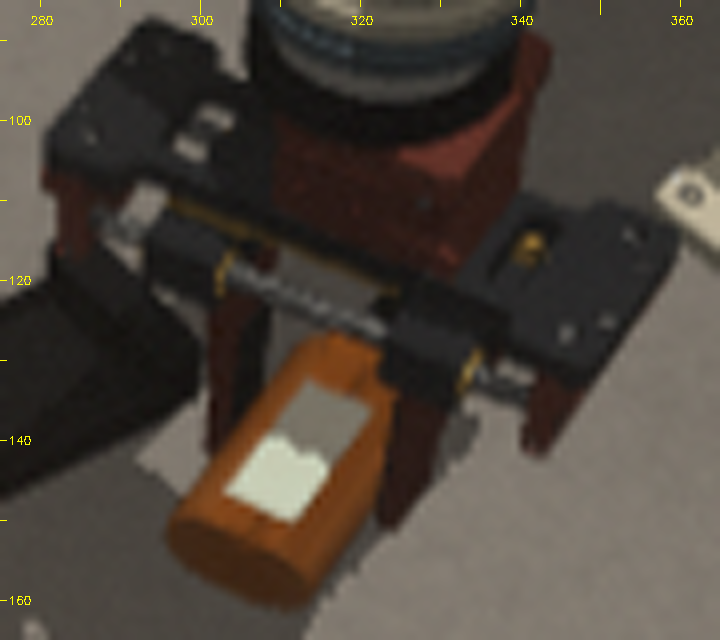

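```bash
cat >> h.py <<'E'
def place(y,dx=0.0,gz=.004):
    def mv(x,z,**k):
        return movel(list(deckpt(x+dx,y,z)),frame=list(q),**k)
    hi=deckpt(-.011+dx,y,.12); q=best(hi,DR); move_pose(list(hi),list(q)); st("above")
    if get_grip_width()*88<45: print("LOST"); return
    h=mv(-.011,.02,v=.15,until_force=10); st(f"near {h}")
    h=mv(-.011,gz+.0005,v=.04,until_force=5); st(f"deck {h}")
    h=mv(.004,gz+.001,v=.02,until_force=6); st(f"slide {h}")
    print("deck coords",np.round(DR.inv().apply(get_tcp_pos()-DECK),4))
    command_gripper(.74); st("rel")
    d=DR.inv().apply(get_tcp_pos()-DECK)
    movel(list(get_tcp_pos()+DR.apply([0,0,.12])),frame=list(q),v=.2)
E
python3 - <<'E'
from h import *
try:
    movel(list(get_tcp_pos()+[0,0,.03]))
    place(-.092)
finally:
    st()
im=snap("p1.png","scene")
E
```

```text
above t 28.2 tcp [ 0.6505 -0.0744  0.1927] w 51.5 F [ 0.   0.1 -0.8]
near False t 29.0 tcp [ 0.6247 -0.0742  0.0984] w 51.4 F [-0.1  0.4 -1.5]
deck True t 29.4 tcp [ 0.6191 -0.0742  0.0817] w 51.4 F [0.8 0.1 4.7]
slide True t 29.9 tcp [ 0.6233 -0.0742  0.0804] w 51.4 F [-1.6 -1.2  4.8]
deck coords [-0.0069 -0.0919  0.0037]
rel t 30.3 tcp [ 0.6229 -0.0742  0.08  ] w 65.0 F [-0.6 -0.8  0.9]
 t 31.1 tcp [ 0.6551 -0.0749  0.1943] w 65.0 F [-0.3 -0.5 -0.8]
```

View pics/p1.png

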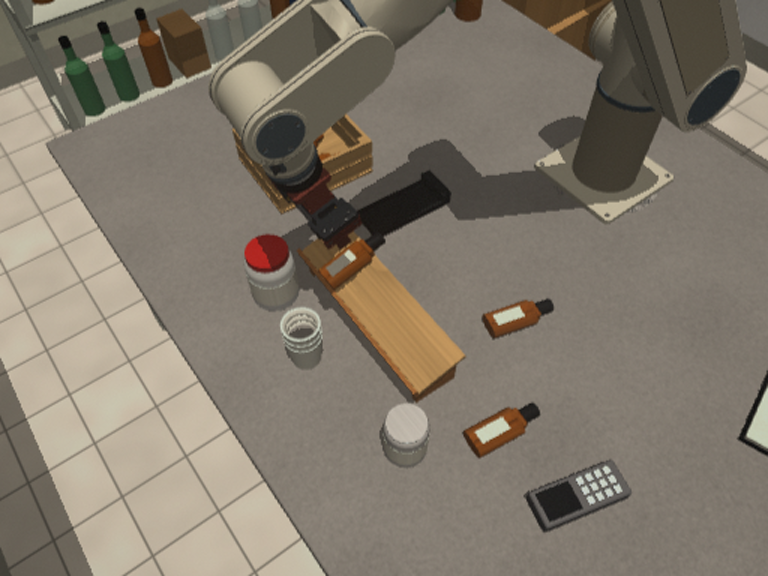

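```bash
python3 - <<'E'
from h import *
pick(np.array([.426,.1643,.004]),flat(np.radians(-13.6)),up=.18,opening=.9,lift=.22)
im=snap("b.png","top")
if get_grip_width()*88>45:
    place(0.0); st()
im=snap("p2.png","scene")
E
```

```text
down hit=False t 34.5 tcp [0.4264 0.1644 0.0045] w 79.3 F [-0.3 -0.3 -0.4]
grip t 35.0 tcp [0.4262 0.1644 0.0042] w 51.6 F [-1.1  1.   5. ]
lift t 36.7 tcp [0.4257 0.1643 0.2235] w 51.3 F [-0.7  0.9 -1.6]
above t 37.8 tcp [0.6528 0.0178 0.1932] w 51.3 F [-1.1 -0.  -1.3]
near False t 38.6 tcp [0.6268 0.0179 0.0984] w 51.5 F [-0.2 -0.1 -1. ]
deck True t 39.0 tcp [0.6213 0.0175 0.0818] w 50.9 F [0.3 0.3 4.4]
slide True t 39.5 tcp [0.6267 0.0175 0.0802] w 51.2 F [-0.6  0.1  5. ]
deck coords [-0.0055 -0.0001  0.0038]
rel t 40.0 tcp [0.6263 0.0175 0.0798] w 65.4 F [ 0.   0.5 -0.7]
 t 40.7 tcp [0.6585 0.0167 0.194 ] w 64.8 F [-1.  -0.6 -0.4]
```

View pics/p2.png

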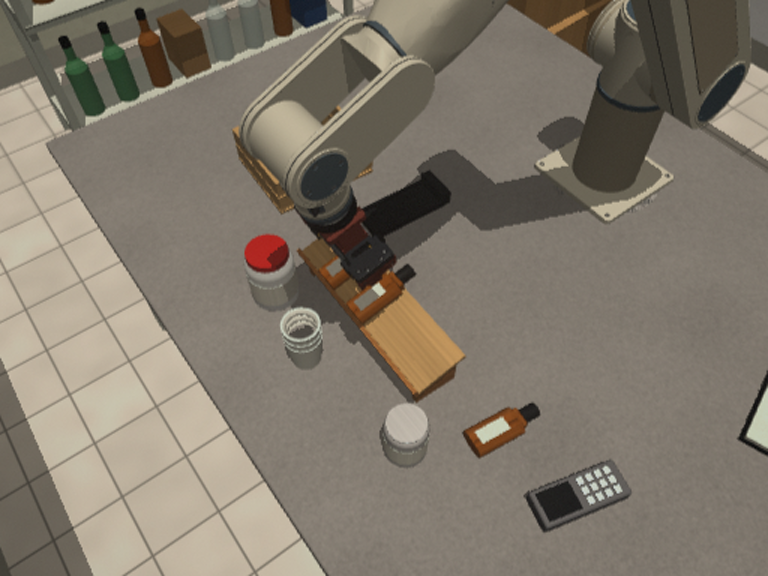

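View pics/b.png

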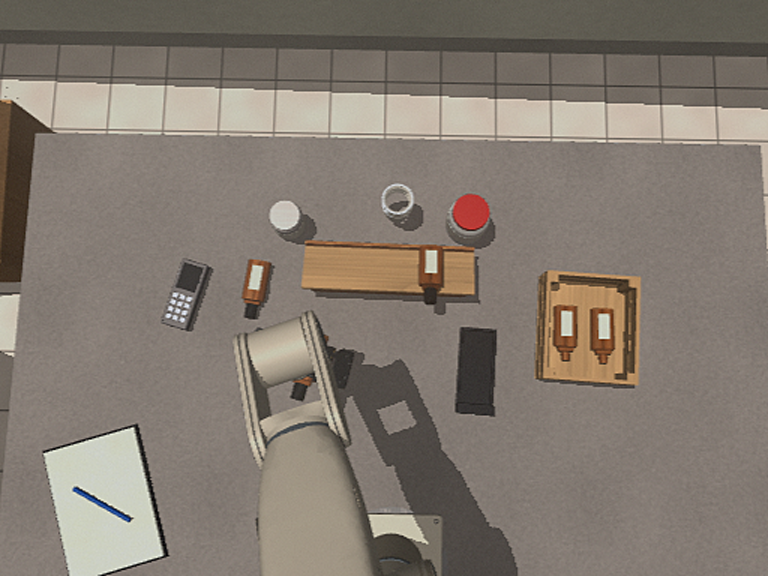

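```bash
python3 - <<'E'
from h import *
pick(np.array([.5995,.3124,.004]),flat(np.radians(-5.0)),up=.18,opening=.9,lift=.22)
if get_grip_width()*88>45:
    place(0.092); st()
# look from out of the way
p=np.array([.45,.42,.30]); move_pose(list(p),list(best(p,flat(-.26),1)))
im=read_camera("top"); crop("top",195,120,330,210,5.8,"t_mid2.png",im); crop("top",100,150,230,275,6,"t_left2.png",im); crop("top",295,160,435,285,4.8,"t_right2.png",im)
im=snap("p3.png","scene"); crop("scene",190,140,320,270,5.8,"s_stand2.png",im)
E
```

```text
down hit=False t 44.0 tcp [0.6001 0.3127 0.0049] w 79.2 F [ 0.3 -0.3  0.3]
grip t 44.6 tcp [0.5996 0.3126 0.0042] w 51.5 F [0.3 0.4 2.3]
lift t 46.2 tcp [0.5991 0.3123 0.2231] w 51.8 F [ 0.2 -0.7 -1.5]
above t 47.1 tcp [0.6555 0.1099 0.1932] w 51.5 F [-0.2  1.4 -1.5]
near False t 47.9 tcp [0.6289 0.1102 0.0982] w 51.6 F [-0.2 -0.2 -1.8]
deck True t 48.3 tcp [0.6235 0.1094 0.0817] w 51.3 F [1.7 1.1 5.3]
slide True t 48.8 tcp [0.6272 0.1094 0.0806] w 51.5 F [-0.2  0.1  4.8]
deck coords [-0.0072  0.0918  0.0038]
rel t 49.2 tcp [0.6269 0.1094 0.0801] w 64.7 F [-0.5 -0.   0. ]
 t 50.0 tcp [0.6591 0.1085 0.1943] w 64.9 F [-0.3  0.1  1. ]
```

View pics/t_mid2.png

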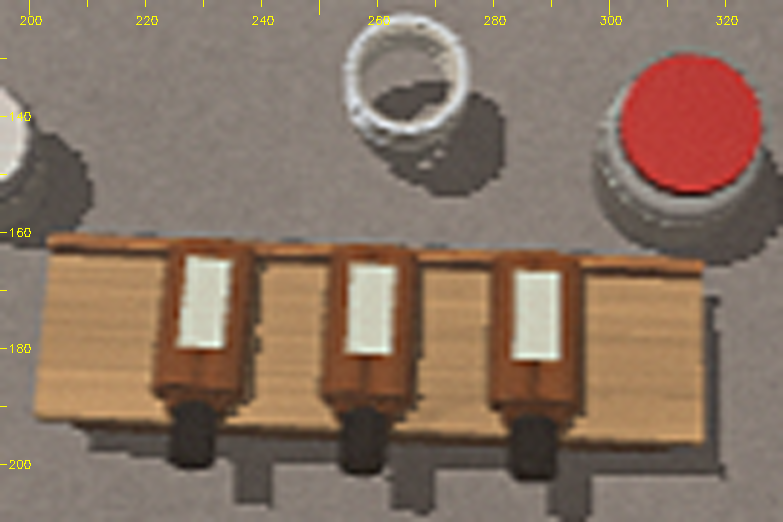

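View pics/t_left2.png

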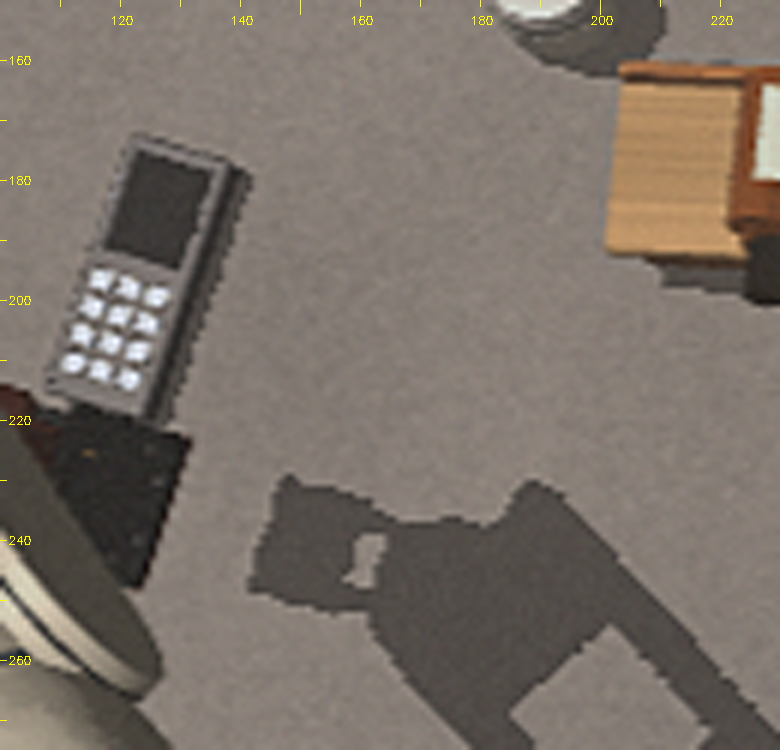

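View pics/s_stand2.png

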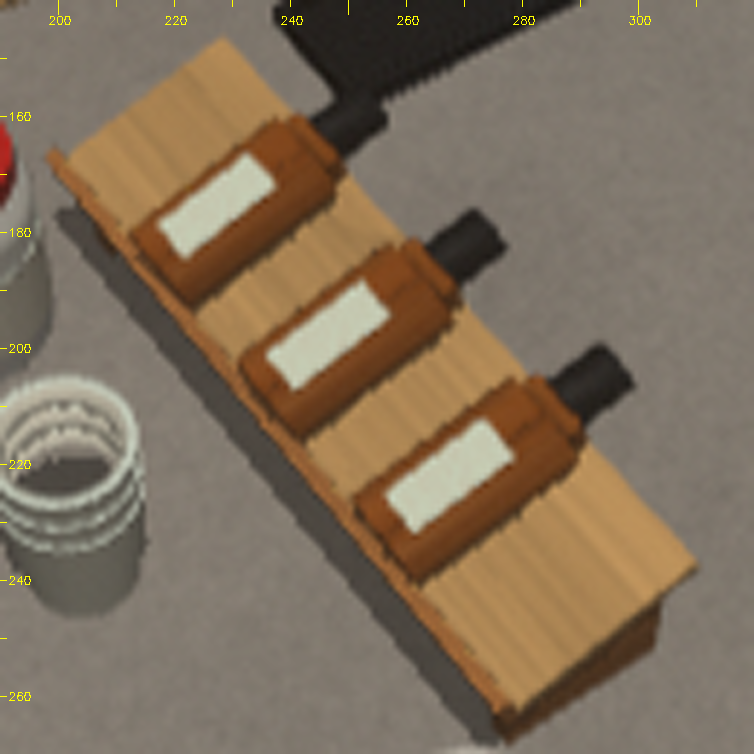

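View pics/t_right2.png

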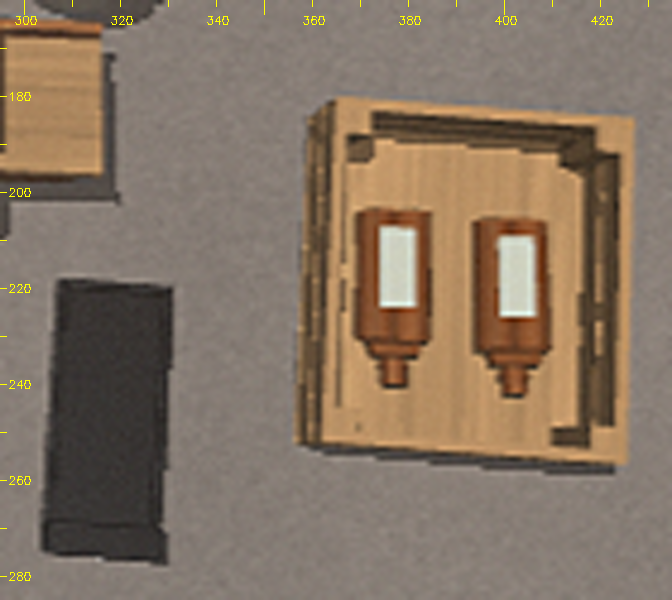

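```bash
python3 - <<'E'
from h import *
im=cv2.imread("pics/cs.png"); im=cv2.resize(im,(512,384),interpolation=cv2.INTER_AREA)[:,:,::-1]
crop("scene",345,300,430,360,9,"s_term.png",im)
np.set_printoptions(precision=4,suppress=True)
n=DR.apply([0,0,1])
for b,c in [((231.6,162),(228,200)),((260.3,163),(257.3,201)),((288.7,165),(286.5,202.3))]:
    r=[]
    for uv in(b,c):
        o,d=ray("top",uv[0]-.5,uv[1]-.5); t=((deckpt(0,0,.014)-o)@n)/(d@n); r.append(DR.inv().apply(o+d*t-DECK))
    print(r, np.degrees(np.arctan2((r[0]-r[1])[1],(r[0]-r[1])[0])))
E
```

```text
[array([0.0525, 0.0906, 0.014 ]), array([-0.0827,  0.0931,  0.014 ])] -1.0450759061723975
[array([ 0.0531, -0.0032,  0.014 ]), array([-0.0821,  0.0009,  0.014 ])] -1.7206088231410441
[array([ 0.0499, -0.096 ,  0.014 ]), array([-0.0825, -0.091 ,  0.014 ])] -2.1713736660230154
```

View pics/s_term.png

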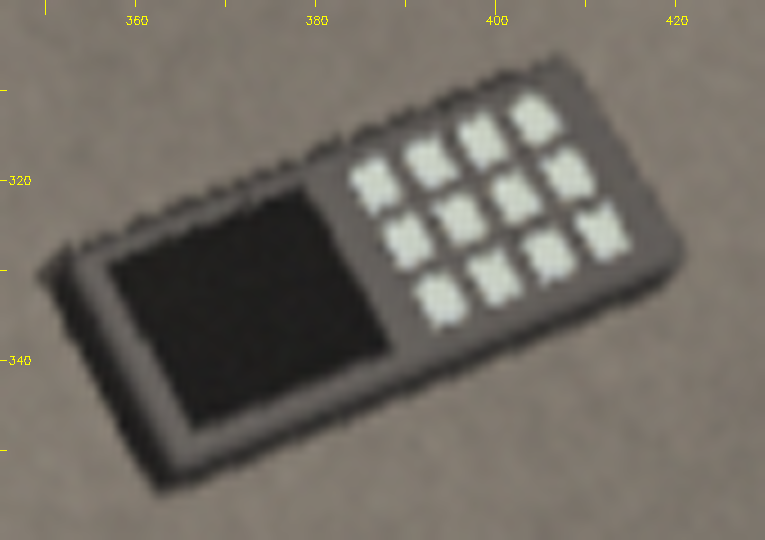

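```bash
python3 - <<'E'
from fit import *
m=lambda p,k: rz(p,(.076*k[0],.03*k[1],.028))
top=[("top",(1,1),(122,172.5)),("top",(1,-1),(139,177)),("top",(-1,1),(107.5,215.5)),("top",(-1,-1),(125,220))]
sc=[("scene",(1,-1),(352.5,328.5)),("scene",(1,1),(365,351.5)),("scene",(-1,-1),(406.5,306)),("scene",(-1,1),(421,327.5))]
for o in (top,sc,top+sc): fit(o,m,[.575,.467,-.26])
E
```

```text
[ 0.5749  0.4669 -0.2564] yawdeg -14.691307149155238
rms 0.24174177669086147
[[-0.0, -0.4], [0.0, -0.1], [0.1, 0.1], [-0.1, 0.5]]
[ 0.5771  0.4696 -0.2542] yawdeg -14.566685857641467
rms 0.9358055055236655
[[-1.2, -0.2], [-0.4, 1.4], [0.7, -1.5], [0.8, -0.0]]
[ 0.576   0.4684 -0.2546] yawdeg -14.587733709827502
rms 0.8051818881118065
[[-0.5, -0.8], [-0.4, -0.5], [-0.3, -0.2], [-0.5, 0.1], [-1.2, -0.8], [-0.5, 0.7], [0.7, -2.1], [0.7, -0.6]]
```

```bash
python3 - <<'E'
from h import *
import h
b0=h.best; h.best=lambda p,Rf:b0(p,Rf,1)
h.pick(np.array([.5755,.4675,.0125]),flat(-.2555),up=.15,opening=1.0,lift=.2)
snap("tm.png","top"); 
# dock above
p=np.array([.4268,-.1802,.26])
q=b0(p,flat(-.0571),1)
move_pose(list(p),list(q)); st("above dock")
snap("tm2.png","scene"); snap("tm2t.png","top")
im=read_camera("scene"); crop("scene",215,60,315,165,5.5,"tm2c.png",im)
E
```

```text
down hit=False t 54.8 tcp [0.5761 0.468  0.0136] w 87.7 F [ 0.4 -0.4  0.4]
grip t 55.3 tcp [0.5757 0.4679 0.0128] w 60.1 F [0.2 1.5 1.5]
lift t 56.8 tcp [0.5751 0.4674 0.2114] w 59.8 F [-0.1  0.6 -3.4]
above dock t 59.2 tcp [ 0.4273 -0.1799  0.26  ] w 59.8 F [ 0.3 -1.2 -2.4]
```

View pics/tm2.png

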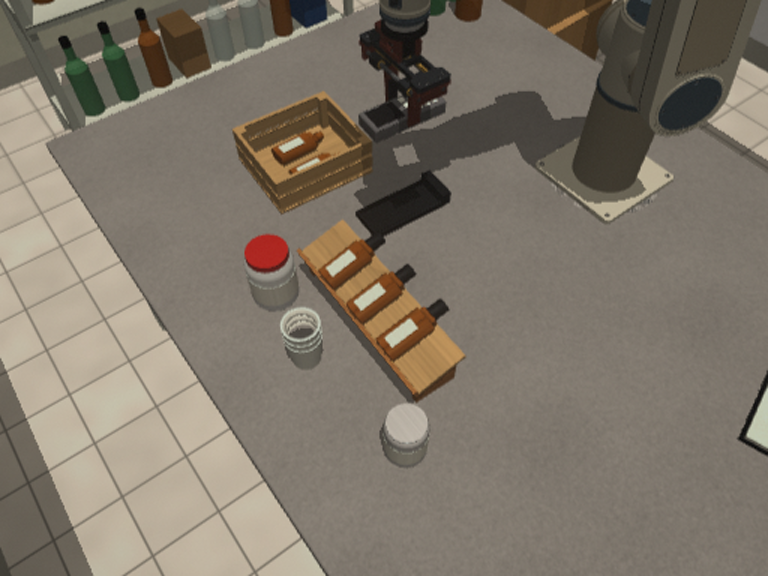

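View pics/tm2t.png

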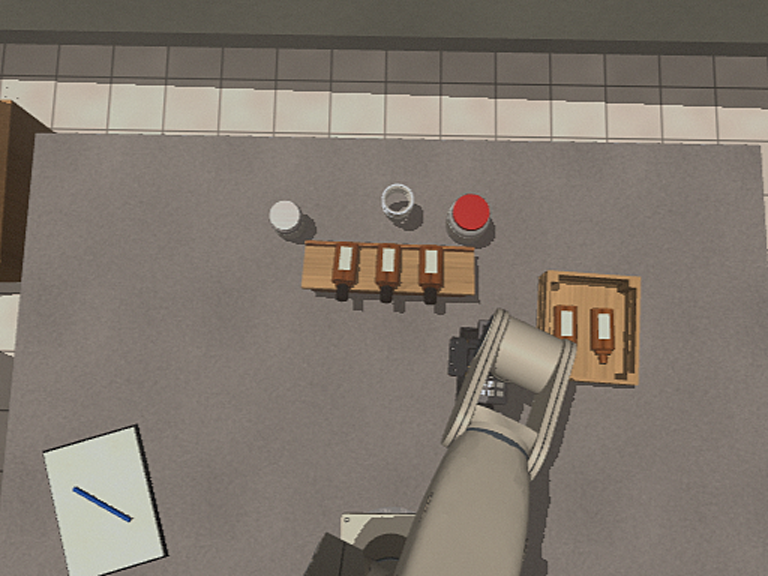

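View pics/tm2c.png

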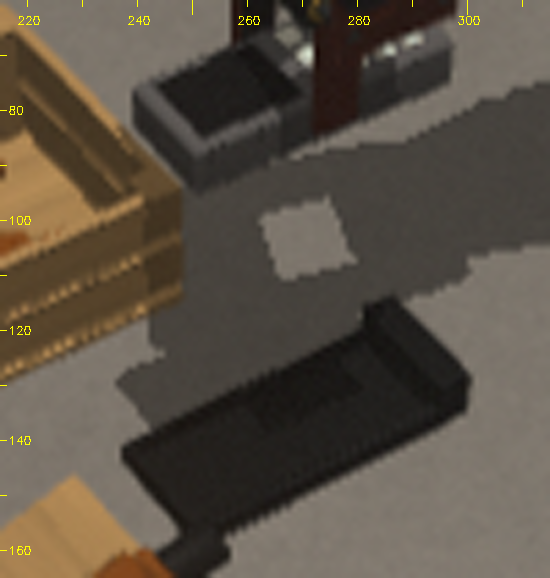

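```bash
python3 - <<'E'
from h import *
t=get_tcp_pos(); b=t-[0,0,.0128]; Rf=flat(-.0571)
for k in [(.076,.03,0),(.076,-.03,.028),(.076,.03,.028),(-.076,.03,0),(-.076,.03,.028)]: print(k,proj("scene",b+Rf.apply(k))+.5)
c=b+Rf.apply((.076,.03,0))
# sensitivity
print(proj("scene",b+Rf.apply((.081,.03,0)))+.5)
E
```

```text
(0.076, 0.03, 0) [250.76280143  96.03656056]
(0.076, -0.03, 0.028) [238.24587361  75.10282635]
(0.076, 0.03, 0.028) [250.60926703  87.77534592]
(-0.076, 0.03, 0) [297.16437271  74.92239971]
(-0.076, 0.03, 0.028) [297.91157088  66.58946879]
[249.1709605   96.76089778]
```

```bash
python3 - <<'E'
from h import *
import sys
p=np.array([.4268,-.1802,0])
movel(list(p+[0,0,.06]),v=.15); st()
h=movel(list(p+[0,0,.032]),v=.05,until_force=8); st(f"{h}")
h=movel(list(p+[0,0,.0205]),v=.02,until_force=6); st(f"{h}")
im=read_camera("scene"); crop("scene",225,90,315,170,8,"d1.png",im)
E
```

```text
t 60.9 tcp [ 0.4273 -0.1804  0.0606] w 59.9 F [-0.7 -0.4 -2.6]
False t 61.6 tcp [ 0.4267 -0.1802  0.0318] w 59.9 F [-0.1 -0.8 -3.1]
True t 62.1 tcp [ 0.4267 -0.1802  0.0208] w 60.1 F [-1.6 -0.6  6.2]
```

View pics/d1.png

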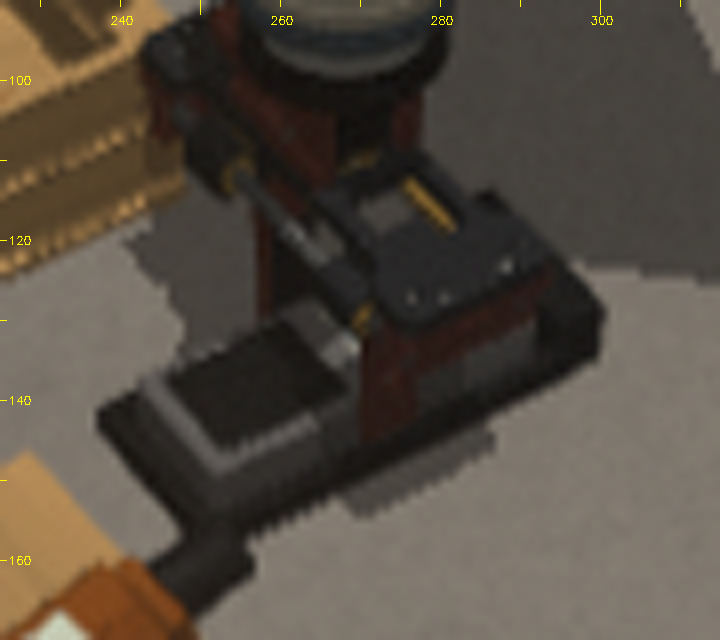

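```bash
python3 - <<'E'
from h import *
command_gripper(.9); st()
movel(list(get_tcp_pos()+[0,0,.25]),v=.2)
p=np.array([.25,.40,.35]); move_pose(list(p),list(best(p,flat(0.),-1))); wait(.5); st()
snap("f.png","scene"); im=snap("ft.png","top")
crop("top",295,210,345,285,7.8,"ft_d.png",np.clip(im.astype(float)*1.6,0,255).astype(np.uint8))
im=read_camera("scene");crop("scene",225,100,315,170,8,"fs_d.png",np.clip(im.astype(float)*1.6,0,255).astype(np.uint8))
E
```

```text
t 62.7 tcp [ 0.426  -0.1798  0.0202] w 78.9 F [ 0.2 -0.5  0.4]Traceback (most recent call last):
  File "<stdin>", line 4, in <module>
TypeError: 'NoneType' object is not iterable
```

```bash
python3 - <<'E'
from h import *
j=list(get_joint_pos()); j[0]=0.9; movej(j); wait(.5); st()
snap("f.png","scene"); im=snap("ft.png","top")
crop("top",295,210,345,285,7.8,"ft_d.png",np.clip(im.astype(float)*1.6,0,255).astype(np.uint8))
im=read_camera("scene");crop("scene",225,100,315,170,8,"fs_d.png",np.clip(im.astype(float)*1.6,0,255).astype(np.uint8))
E
```

```text
t 66.7 tcp [0.2777 0.3689 0.2693] w 79.1 F [-1.1  0.1  0. ]
```

View pics/fs_d.png

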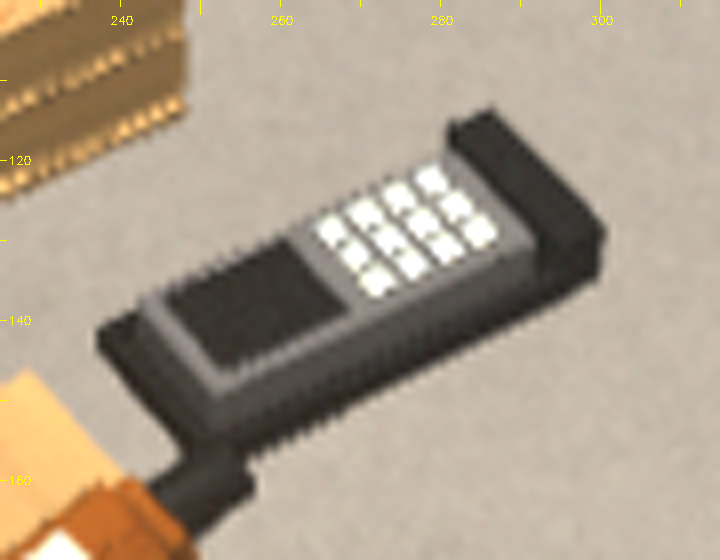

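View pics/ft_d.png

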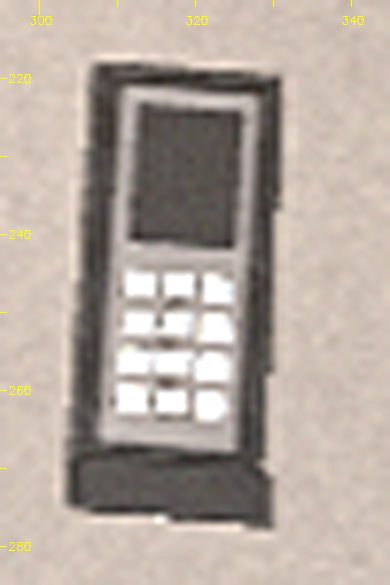

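View pics/f.png

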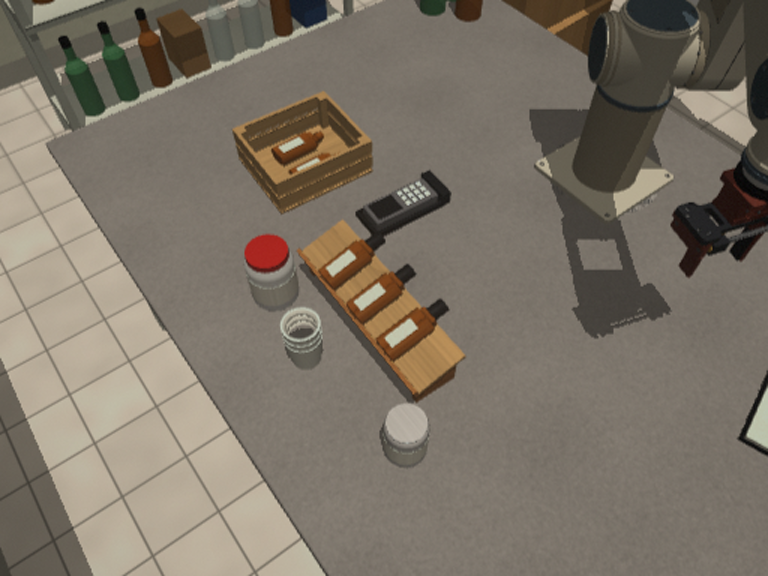

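View pics/ft.png

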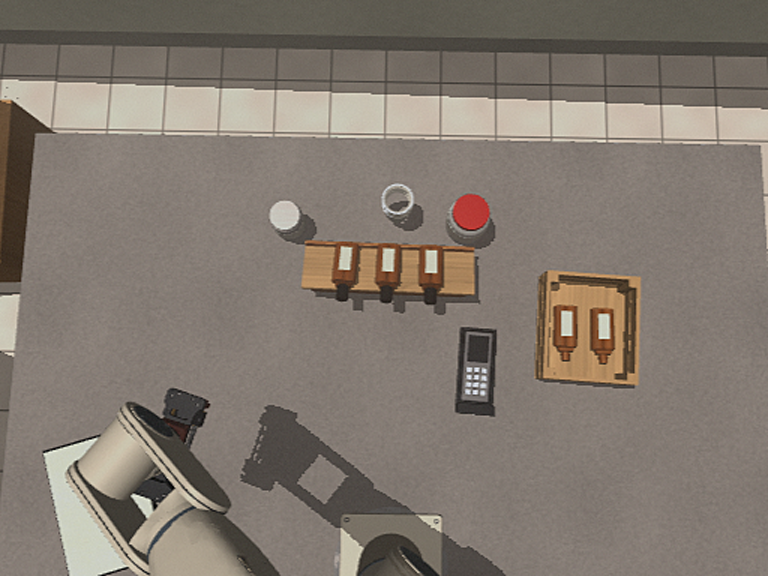

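```bash
python3 -c "
from station import *
job_done(); print(get_time())"
```

```text
the job is handed in; nothing more can be done
the job is handed in; nothing more can be done
```

I finished the job and handed it in at about 67 s on the robot's clock, well under the 210 s limit.

- **Empties:** Both uncapped flasks went from the deck into the returns crate first. They lie flat on its floor.
- **Sealed flasks:** Only three black-capped flasks were there. They lie on the deck about 92 mm apart, necks uphill, each pushed gently down until the force reading suggested the front lip.
- **Terminal:** It sits in the dock with the keys up and the key end at the connector block. It met resistance at exactly the height of the dock floor.

**Last checks:** The final pictures from both cameras show everything in place, with the can, cups and jar where they started. I saw no knock to the terminal or crate and no grip slip.

**Small disagreements:**
- The flasks measured 1 to 2° off the slope line.
- The pushes stopped up to 2 mm short of where I calculated the lip to be, yet the pictures show the bases at the lip. Both gaps are about the accuracy of my pixel readings.

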